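# Free the chuck guard and hold it open at 60 degrees

## Robot

A 7-joint arm with a two-finger parallel gripper is mounted at the origin on the work surface; the furniture and walls round the work are solid. World frame = base frame: x ahead of the robot, y to its left, z up, the work surface at z = 0. Lengths are in mm, angles in rad, forces in N, time in s.
With the tool pointing down it reaches from about 400 to 875 mm from the base axis. Payload 4.4 kg.
Tool frame: the origin (TCP) lies at the very end of the fingers, on their centre line; the grasp point (between the pads) lies 19 mm behind it; z points along the fingers, y is the line along which they close (so a half turn about z gives the same grasp; the last joint's range is limited). The gripper opens to 85 mm and grips with 20 to 120 N. Pads are 22 mm wide; open, the fingers measure 114 mm over their backs; the gripper's body (76 mm by 85 mm) begins 54 mm behind the grasp point. The pads swing forward as they close: fully open they stand 13 mm farther back than shut.
Start: joints at [1.188, 0.628, 0.038, 1.517, -0.027, 0.996, -0.02], TCP at [202.521, -617.659, 231.313] pointing down, gripper open.
Joint ranges: [-3.06, 3.06], [-0.37, 2.12], [-1.25, 1.32], [0.18, 2.47], [-1.1, 4.24], [0.23, 1.98], [-2.94, 2.94]. Speed limits (rad/s): [2.57, 2.57, 3.14, 3.14, 3.14, 3.14, 3.14].

## Interface

Orientations are given as [roll, pitch, yaw] about the fixed x, y, z axes, in that order (R = Rz(yaw) Ry(pitch) Rx(roll)).
In Python, from cell import read_state, get_image, camera_params, finish_job gives the robot as it stands.
- The arm moves only by the tool arm_command, never from a script. Its argument "deltas" is a list of rows, each an object of numbers: "dx", "dy", "dz": the shift along the world's x, y, z in m; "yaw": the turn about the world's z in degrees; "jaw": the opening, from 0 (shut) to 1 (fully open). A call has 1 to 20 rows; each row is the pose to reach, as a shift and turn from the pose commanded when the call began; what a row does not reach only later rows make up. A row lasts 1/10 s, in which the tool goes at most 50 mm and 8.59 degrees, less where a joint would pass 70% of its speed; a pose out of reach is approached as far as the arm can. A call with a gripper value outside its range is refused whole. The fingers move at their own pace and stop on an object; the grip force is fixed at half the most. Time passes only in rows, so rows that repeat a pose let the fingers close. It gives the time, the measured TCP pose, the force, the opening and the grip force at its end, in the units of the state.
- read_state(): the state, without advancing time (a new reading comes with each control period).
- get_image(name): name is "side" or "top" or "wrist"; returns (picture, depth): 384x512x3 uint8, red, green, blue; 384x512 float32, mm along the optical axis (not along the pixel's ray), 0 where there is no reading.
- camera_params(name): a dict with "camera_matrix" (3x3 intrinsics, pixels), "extrinsics" (4x4, takes a point from camera to world coordinates). Camera axes: x right, y down, z forward; pixel columns grow to the right and rows downward; lengths in mm; the calibration is good to about 2 mm. A picture is of the moment at which its call begins: read the wrist's pose just before it. camera_params takes no time and is no camera call; for the wrist camera it gives the pose at the moment of the call.
- finish_job(): hands the job in; it is judged then, once.
The state is a dict: "clock": time; "qpos": joint angles; "qd": joint speeds; "tau": joint torques, N m; "eef_pos": TCP position; "tool_rot": TCP orientation; "force": force on the tool from outside, world axes, zero at the start; "torque": the same for the moment, N m; "width": finger opening in mm; "gripper_force": force on a finger pad.
Only numpy, scipy, OpenCV 4.12 (cv2) and the standard library are available. Lean on these libraries where they do the work, as an engineer would, in place of code of your own. Each camera call takes 0.05 s, during which the arm holds its last target. There are 200 camera calls.

## Task

Turn the red catch beside the clear chuck guard until its tongue points at the green dot, leaving the guard shut meanwhile; that frees the guard. Then lift the sprung guard by its black bar until it is 60 degrees open (its red pin is at the green collar of the curved gauge) and finish while holding it still there with the gripper, so that a colleague can look at the chuck: let go and it falls shut. Leave the other things on the bench where they are.

Things in the scene. Friction and masses are not known exactly. Their poses are not given: they have to be found in the camera images.
- station: fixed chuck station: dark steel base plate with a low grey housing; in it a lathe chuck holding a wooden blank, under a clear guard. Origin: at bench level below the middle of the housing; its x points away from the robot to the guard's hinge, y to the side of the catch (left), z up. The base plate is 12 mm thick and spans x -112 to +112 and y -112 to +172 mm.
- guard (a joint): opening angle of the guard in rad: 0 shut, 1.75 fully open; 60 degrees is 1.047. A spring and its weight always pull it shut (about 2 to 3.5 N at the bar): it never stays open by itself. It cannot be lifted while the catch's tongue lies over the yellow tab on its left side.
- guard_top (a point): middle of the guard's top. The guard is a yellow frame (its top face 57 mm above the bench when shut) with a clear hood on it, 139 mm square, top 108 mm above the bench when shut; hood front wall at station x = -68 mm, left wall at y = +70 mm
- green_collar (a point): thick green collar at the 60 degree point of the gauge, a 6 mm wire bent to a quarter circle of 100 mm radius about the hinge line, at station y = -105 mm (right side), up to 153 mm high. A red pin on the guard's right edge runs along the wire
- guard_hinge (a point): middle of the guard's hinge line, at station (80, 0, 50) mm; the line runs along station y, and the guard's front swings up and away from the robot
- guard_bar (a point): middle of the guard's lift bar: black, round, 12 mm thick, 100 mm long along station y, carried only at its ends; shut it lies at station (-140, 0, 85) mm, 72 mm in front of the hood, space free round it. It moves with the guard, 223 mm from the hinge line, 9 degrees above the frame. A gripper may pinch it from above and stay upright while it turns between the pads.
- catch (a joint): angle of the turn catch in rad about its upright axis: 0 when the tongue points exactly at the green dot (station -x), positive counter-clockwise seen from above; near 1.57 the tongue points at the guard (station -y) and lies over its tab. Range -0.6 to 1.6, no stop at 0; it stays where it is left (friction 0.04 Nm). It starts between 0.95 and 1.45.
- catch_grip (a point): point to grip on the catch: on its upright axis (station (-10, 138) mm), 92 mm above the bench. The grip is a red bar 12 mm thick, 44 mm long, from 68 to 100 mm above the bench, its long side along the tongue. Its orientation turns with the catch: the tongue points along its -x
- catch_tip (a point): tip of the catch's tongue, a steel strip 12 mm wide with a red end, 62 mm from the axis, 63 mm above the bench
- green_dot (a point): green dot, 14 mm across, on the base plate, 72 mm from the catch's axis towards station -x
- pliers: pliers with teal handles, 74x128x11 mm, lying at the right edge of the bench. Origin at the middle of its underside. To be left alone
- glue_bottle: white glue bottle with orange nozzle, 57 mm across, 182 mm tall, standing at the right rear. Origin at the middle of its underside. To be left alone
- bowl: small turned wooden bowl, 98 mm across, 32 mm high, at the left. Origin at the middle of its underside. To be left alone
- sanding_block: red-brown sanding block wrapped in pale paper, 36x78x24 mm, at the front right. Origin at the middle of its underside. To be left alone
- screwdriver: screwdriver with blue handle, 26x150x26 mm, at the front left. Origin at the middle of its underside. To be left alone
- chuck_key: grey T-shaped chuck key, 58x45x18 mm, at the left. Origin at the middle of its underside. To be left alone

How it is judged:
By the outcome, as a careful person would: the job done as asked, in the order asked, and still so for the second after the job is handed in, while the arm keeps its last pose, push and grip.
It also fails if it takes over 51 s, if anything falls off the work surface, if the arm or the gripper's body presses on something with over 40 N, if the wrist force passes 120 N, or if a joint passes its speed limit or range.

## Working session

There is one attempt and no reset: what is moved stays moved. The work goes in short steps, Python scripts to look and compute and a tool call to move; the robot and the scene stay as the last step left them, time stands still between calls to the robot, and variables do not carry over. Pictures are saved under pics/ and viewed, at most 10 in all, crops included, and the job is handed in when it is done.

Besides the shell and the picture viewer there is one more tool, called after ">>>" by a JSON object that holds its "fn" and its "kwargs", one argument or row to a line. arm_command: Moves the arm, as the interface text tells. Its arguments: {"type":"object","properties":{"deltas":{"type":"array"}},"required":["deltas"]}

```bash
mkdir -p pics; cat > h.py <<'E'
import numpy as np, cv2
from cell import read_state, get_image, camera_params, finish_job
def snap(n,f=None):
    P=camera_params(n); im,d=get_image(n)
    if f: cv2.imwrite('pics/'+f,cv2.cvtColor(im,cv2.COLOR_RGB2BGR))
    return im,d,np.array(P['camera_matrix']),np.array(P['extrinsics'])
def ray(K,E,u,v):
    d=E[:3,:3]@np.linalg.inv(K)@np.array([u,v,1.]); return E[:3,3],d
def plane(K,E,u,v,z):
    o,d=ray(K,E,u,v); return o+d*(z-o[2])/d[2]
def depthpt(K,E,u,v,d):
    o,r=ray(K,E,u,v); return o+r*d
def proj(K,E,p):
    c=E[:3,:3].T@(np.asarray(p,float)-E[:3,3]); q=K@c; return q[:2]/q[2]
def two(a,b):
    (o1,d1),(o2,d2)=a,b
    s=np.linalg.lstsq(np.c_[d1,-d2],o2-o1,rcond=None)[0]
    p,q=o1+d1*s[0],o2+d2*s[1]; return (p+q)/2,np.linalg.norm(p-q)
E
python3 - <<'E'
from h import *
for n in('top','side'):
    im,d,K,E=snap(n,n+'0.png'); np.savez(n+'0.npz',im=im,d=d,K=K,E=E); print(n,K.round(1).tolist(),E.round(3).tolist())
s=read_state(); print(s)
E
```

```text
top [[346.6, 0.0, 259.9], [0.0, 346.6, 192.8], [0.0, 0.0, 1.0]] [[-0.02, -0.982, 0.19, 358.018], [-0.999, 0.027, 0.031, -6.227], [-0.035, -0.19, -0.981, 1043.822], [0.0, 0.0, 0.0, 1.0]]
side [[393.4, 0.0, 255.7], [0.0, 393.4, 194.1], [0.0, 0.0, 1.0]] [[-0.999, -0.009, 0.046, 490.611], [-0.042, 0.607, -0.794, 777.63], [-0.021, -0.795, -0.606, 708.633], [0.0, 0.0, 0.0, 1.0]]
{'clock': 0.1, 'qpos': array([ 1.18821731,  0.62924564,  0.03844077,  1.51826444, -0.02699043,
        0.99631864, -0.01999604]), 'qd': array([-0.00143686, -0.00118634, -0.00188466, -0.00352187, -0.00062907,
       -0.00102482, -0.00027721]), 'tau': array([ 2.95065649e-03, -5.64541090e+01,  1.23034056e+00, -1.93977034e+01,
        1.12188325e-02,  5.35233936e-03, -3.03265274e-06]), 'eef_pos': array([ 202.33274318, -617.11299439,  230.48730131]), 'tool_rot': array([-3.13987456e+00,  2.26799379e-05,  3.16791515e-01]), 'force': array([-0.18407713, -0.24571161, -0.37395509]), 'torque': array([ 0.01043018, -0.00241474, -0.03548006]), 'gripper_force': 0.0, 'width': 85.54309641596272}
```

View pics/top0.png

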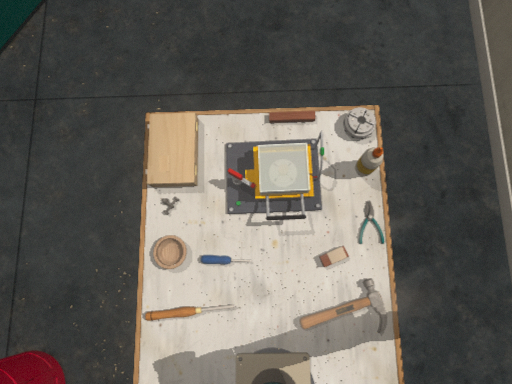

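View pics/side0.png

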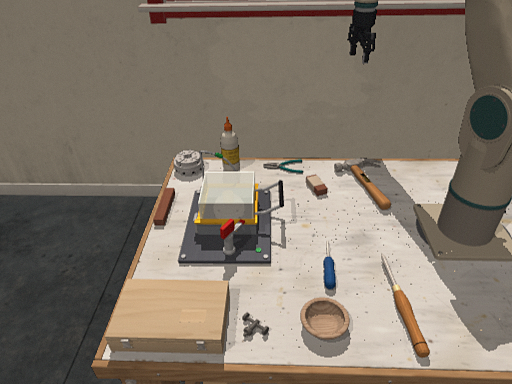

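The top view shows the plate's corners near (226,140), (321,140), (322,213) and (228,213). The red catch is near (240,178), the green dot near (238,203), and the bar runs from about (267,216) to (304,217). In the side view, the catch is near (233,228), the dot near (258,250), and the bar near (281,193). The arm is clear of everything.

```bash
python3 - <<'E'
from h import *
def comps(m,box,mn=6):
    x0,y0,x1,y1=box; z=np.zeros_like(m,np.uint8); z[y0:y1,x0:x1]=m[y0:y1,x0:x1]
    n,l,s,c=cv2.connectedComponentsWithStats(z); return [(c[i].round(1).tolist(),s[i].tolist()) for i in range(1,n) if s[i,4]>=mn],z
for n,box in(('top',(215,125,335,230)),('side',(170,140,310,275))):
    D=np.load(n+'0.npz'); im,K,E=D['im'],D['K'],D['E']; hsv=cv2.cvtColor(im,cv2.COLOR_RGB2HSV)
    H,S,V=cv2.split(hsv)
    red=((H<6)|(H>174))&(S>150)&(V>90); gr=(H>45)&(H<85)&(S>110)&(V>60); bl=(V<45)
    for k,m in(('red',red),('green',gr),('black',bl)):
        c,z=comps(m.astype(np.uint8),box); print(n,k,c)
    if n=='top':
        for c,_ in comps(gr.astype(np.uint8),box)[0]: print('green on z12',plane(K,E,*c,12).round(1))
        for c,_ in comps(red.astype(np.uint8),box)[0]: print('red on z100',plane(K,E,*c,100).round(1))
    x0,y0,x1,y1=box
    cv2.imwrite(f'pics/{n}c.png',cv2.cvtColor(cv2.resize(im[y0:y1,x0:x1],None,fx=5,fy=4.4 if n=='x' else 5,interpolation=cv2.INTER_CUBIC)[:600,:800],cv2.COLOR_RGB2BGR))
E
```

```text
top red [([234.8, 173.4], [228, 168, 14, 12, 68]), ([252.6, 185.4], [251, 184, 4, 4, 13])]
top green [([322.0, 150.8], [321, 148, 3, 7, 20]), ([237.8, 202.5], [236, 201, 4, 4, 13])]
top black []
green on z12 [ 684.8 -168.3   12. ]
green on z12 [530.   93.6  12. ]
red on z100 [598.5  92.8 100. ]
red on z100 [562.5  43.3 100. ]
side red [([224.7, 227.7], [220, 219, 14, 20, 87]), ([241.6, 221.1], [239, 220, 6, 4, 12])]
side green [([218.6, 155.0], [215, 153, 8, 5, 29]), ([257.9, 249.6], [256, 248, 5, 4, 19])]
side black [([280.8, 193.2], [279, 181, 5, 26, 87]), ([258.7, 207.1], [258, 202, 4, 9, 15]), ([257.5, 225.0], [256, 216, 3, 18, 25]), ([241.0, 240.5], [233, 235, 19, 17, 155]), ([267.2, 235.2], [264, 234, 7, 4, 8]), ([224.5, 262.0], [179, 261, 92, 2, 94])]
```

View pics/topc.png

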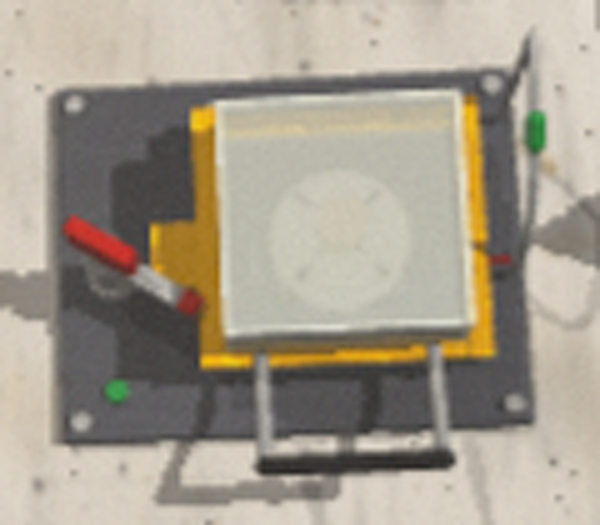

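View pics/sidec.png

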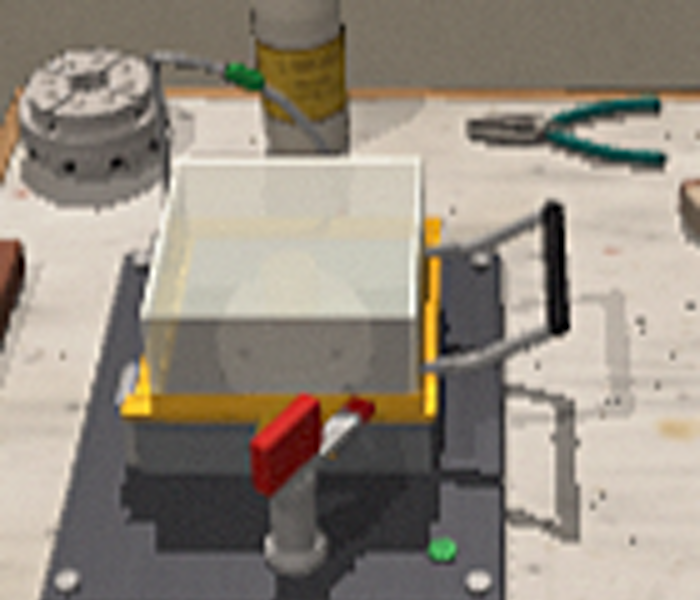

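The catch tongue, with its red end, lies over the yellow tab. The bar ends are clear in both crops: top (262,464) and (448,459), side (560,328) and (553,208). The base plate corners are also visible. Next I'll fit the station frame and triangulate.

```bash
python3 - <<'E'
from h import *
T=np.load('top0.npz');S=np.load('side0.npz')
t=lambda x,y:(x/5+215-.4,y/5+125-.4); s=lambda x,y:(x/5+170-.4,y/5+140-.4)
KT,ET,KS,ES=T['K'],T['E'],S['K'],S['E']
c=np.array([plane(KT,ET,*t(*p),12)[:2] for p in((52,92),(510,70),(533,425),(57,440))])
m=np.array([[112,172],[112,-112],[-112,-112],[-112,172]],float)
def fit(m,c):
    mc,cc=m.mean(0),c.mean(0); H=(m-mc).T@(c-cc); U,_,V=np.linalg.svd(H); R=V.T@U.T
    return R,cc-R@mc
R,o=fit(m,c); print('corners top',c.round(1).tolist(),'o',o.round(1),'yaw',np.degrees(np.arctan2(R[1,0],R[0,0])),'res',(m@R.T+o-c).round(1).tolist())
for z in ((80,),):pass
def tri(a,b): return two(ray(KT,ET,*a),ray(KS,ES,*b))
for n,a,b in(('barL',t(262,464),s(560,328)),('barR',t(448,459),s(553,208)),('dot',(237.8,202.5),(257.9,249.6)),('collar',(322,150.8),(218.6,155)),('tip',(252.6,185.4),(241.6,221.1)),('gripbarend_far_top',t(72,222),s(255,445)),('gripend_near',t(132,258),s(310,402))):
    p,e=tri(a,b); q=R.T@(p[:2]-o); print(n,p.round(1),'gap',round(e,1),'station',q.round(1))
for n,q in (('axis',(-10,138)),('dot',(-82,138)),('bar',(-140,0))): print(n,(R@q+o).round(1))
E
```

```text
corners top [[719.8, 132.2], [724.9, -153.8], [502.0, -156.0], [500.1, 129.4]] o [612.1 -42. ] yaw 0.6797731561423815 res [[2.2, -0.9], [0.5, 1.1], [-0.6, 0.7], [-2.1, -0.8]]
barL [472.3   5.7  84.8] gap 3.0 station [-139.2   49.3]
barR [473.8 -97.6  85.1] gap 0.5 station [-138.9  -53.9]
dot [529.   93.4  14.6] gap 1.1 station [-81.5 136.4]
collar [ 644.9 -148.7  136.3] gap 1.1 station [  31.6 -107.1]
tip [570.   45.1  64.4] gap 0.4 station [-41.   87.7]
gripbarend_far_top [612.5 109.5  97.2] gap 0.0 station [  2.2 151.5]
gripend_near [590.7  75.9  94.7] gap 1.0 station [-20.  118.2]
axis [600.4  95.8]
dot [528.4  95. ]
bar [472.1 -43.7]
```

>>> {"fn": "arm_command", "kwargs": {
  "deltas": [
    {"dx":0.02,"dy":0.036,"dz":0,"yaw":3,"jaw":0.5},
    {"dx":0.04,"dy":0.072,"dz":0,"yaw":6,"jaw":0.5},
    {"dx":0.06,"dy":0.107,"dz":0,"yaw":9,"jaw":0.5},
    {"dx":0.084,"dy":0.15,"dz":0,"yaw":12,"jaw":0.5},
    {"dx":0.106,"dy":0.19,"dz":0,"yaw":15,"jaw":0.5},
    {"dx":0.128,"dy":0.229,"dz":0,"yaw":18,"jaw":0.5},
    {"dx":0.15,"dy":0.268,"dz":0,"yaw":21,"jaw":0.5},
    {"dx":0.172,"dy":0.308,"dz":0,"yaw":24,"jaw":0.5},
    {"dx":0.194,"dy":0.347,"dz":0,"yaw":27,"jaw":0.5},
    {"dx":0.216,"dy":0.386,"dz":0,"yaw":30,"jaw":0.5},
    {"dx":0.238,"dy":0.426,"dz":0,"yaw":33,"jaw":0.5},
    {"dx":0.26,"dy":0.465,"dz":0,"yaw":36,"jaw":0.5},
    {"dx":0.282,"dy":0.504,"dz":0,"yaw":40,"jaw":0.5},
    {"dx":0.304,"dy":0.544,"dz":0,"yaw":40,"jaw":0.5},
    {"dx":0.326,"dy":0.583,"dz":0,"yaw":40,"jaw":0.5},
    {"dx":0.348,"dy":0.622,"dz":0,"yaw":40,"jaw":0.5},
    {"dx":0.368,"dy":0.658,"dz":0,"yaw":40,"jaw":0.5},
    {"dx":0.384,"dy":0.687,"dz":0,"yaw":40,"jaw":0.5},
    {"dx":0.394,"dy":0.705,"dz":0,"yaw":40,"jaw":0.5},
    {"dx":0.398,"dy":0.712,"dz":0,"yaw":40,"jaw":0.5}
  ]
}}

```text
clock: 2.1
eef_pos: [600.8, 97.3, 230.7]
tool_rot: [-3.14, -0.001, 1.018]
force: [0.3, 0.1, -0.1]
width: 42.9
gripper_force: 0.0
```

>>> {"fn": "arm_command", "kwargs": {
  "deltas": [
    {"jaw":0.5},
    {"jaw":0.5},
    {"jaw":0.5}
  ]
}}

```text
invalid input at $.deltas[0]: expected keys dx, dy, dz, yaw, jaw
```

```bash
python3 - <<'E'
from h import *
s=read_state(); print(s['clock'],s['eef_pos'],s['tool_rot'],s['qpos'].round(2),s['force'])
im,d,K,E=snap('wrist','w0.png'); np.savez('w0.npz',im=im,d=d,K=K,E=E); print(K.round(1).tolist(),E.round(3).tolist())
for p in((600.5,94.5,100),(570,45,64),(529,93.4,12)): print(proj(K,E,p))
E
```

```text
2.1 [600.79363979  97.32007477 230.71574557] [-3.14047006e+00 -9.02149505e-04  1.01840589e+00] [-0.07  0.57 -0.21  1.63  0.14  0.95 -0.88] [ 0.29196749  0.0733633  -0.11904812]
[[293.0, 0.0, 254.8], [0.0, 293.0, 196.9], [0.0, 0.0, 1.0]] [[0.851, -0.501, -0.156, 639.584], [-0.525, -0.814, -0.249, 160.614], [-0.002, 0.294, -0.956, 373.121], [0.0, 0.0, 0.0, 1.0]]
[256.87879911 189.94298359]
[256.63705647 230.37970474]
[209.90759035 200.12143222]
```

View pics/w0.png

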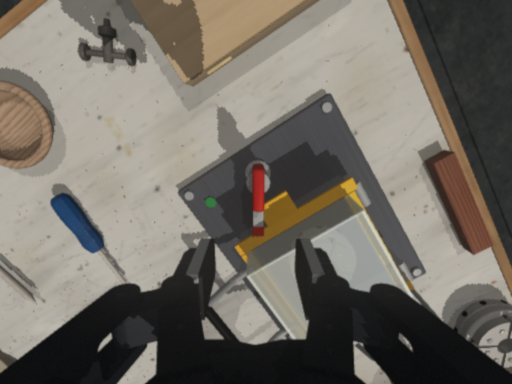

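The wrist view shows the red grip and tongue running upright at column 258, from about row 165 to 235. That is midway between the fingers at columns 210 and 303, and the green dot is at (210,202). I'll measure the grip's direction and centre.

```bash
python3 - <<'E'
from h import *
D=np.load('w0.npz');im,K,E=D['im'],D['K'],D['E'];T=np.load('top0.npz');S=np.load('side0.npz')
H,Sa,V=cv2.split(cv2.cvtColor(im,cv2.COLOR_RGB2HSV))
m=(((H<6)|(H>174))&(Sa>150)&(V>90)).astype(np.uint8)
n,l,s,c=cv2.connectedComponentsWithStats(m)
for i in range(1,n):
    if s[i,4]>15: 
        r=cv2.minAreaRect(np.argwhere(l==i)[:,::-1].astype(np.float32)); print(c[i].round(1),s[i].tolist(),r)
g=((H>45)&(H<85)&(Sa>110)&(V>60)).astype(np.uint8); n,l2,s2,c2=cv2.connectedComponentsWithStats(g); print('green',[(c2[i].round(1).tolist(),s2[i,4]) for i in range(1,n) if s2[i,4]>10])
i=[i for i in range(1,n) if s2[i,4]>10]
for k in i:
    print('dot z12',plane(K,E,*c2[k],12).round(1), two(ray(K,E,*c2[k]),ray(T['K'],T['E'],237.8,202.5)), two(ray(K,E,*c2[k]),ray(S['K'],S['E'],257.9,249.6)))
# row-wise centre of red between rows 165..205
for r in range(160,240,6):
    x=np.where(m[r,230:290])[0]+230
    if len(x): print(r,x.min(),x.max(),'z100:',plane(K,E,(x.min()+x.max())/2,r,100).round(1)[:2])
E
```

```text
[258.1 189.6] [253, 169, 12, 42, 469] ((258.5, 189.5), (41.0, 11.0), 90.0)
[258.2 230.8] [254, 227, 10, 9, 70] ((258.5, 231.0), (8.0, 9.0), 90.0)
green [([210.3, 201.7], np.int32(82))]
dot z12 [528.3  91.3  12. ] (array([529.45216905,  92.66576274,  16.73855553]), np.float64(1.0024648462768333)) (array([528.48139642,  91.46272314,  12.55896158]), np.float64(0.12109454402219022))
172 253 263 z100: [610.7 109. ]
178 253 263 z100: [607.6 104. ]
184 253 263 z100: [604.5  99. ]
190 253 263 z100: [601.4  93.9]
196 253 264 z100: [598.6  88.5]
202 253 264 z100: [595.4  83.2]
208 253 263 z100: [591.8  78.2]
232 254 262 z100: [578.3  56.2]
```

>>> {"fn": "arm_command", "kwargs": {
  "deltas": [
    {"dx":0.0005,"dy":0,"dz":-0.01,"yaw":0,"jaw":0.5},
    {"dx":0.0005,"dy":0,"dz":-0.03,"yaw":0,"jaw":0.5},
    {"dx":0.0005,"dy":0,"dz":-0.055,"yaw":0,"jaw":0.5},
    {"dx":0.0005,"dy":0,"dz":-0.08,"yaw":0,"jaw":0.5},
    {"dx":0.0005,"dy":0,"dz":-0.105,"yaw":0,"jaw":0.5},
    {"dx":0.0005,"dy":0,"dz":-0.125,"yaw":0,"jaw":0.5},
    {"dx":0.0005,"dy":0,"dz":-0.14,"yaw":0,"jaw":0.5},
    {"dx":0.0005,"dy":0,"dz":-0.15,"yaw":0,"jaw":0.5},
    {"dx":0.0005,"dy":0,"dz":-0.157,"yaw":0,"jaw":0.5},
    {"dx":0.0005,"dy":0,"dz":-0.157,"yaw":0,"jaw":0.5},
    {"dx":0.0005,"dy":0,"dz":-0.157,"yaw":0,"jaw":0.5},
    {"dx":0.0005,"dy":0,"dz":-0.157,"yaw":0,"jaw":0.1},
    {"dx":0.0005,"dy":0,"dz":-0.157,"yaw":0,"jaw":0.1},
    {"dx":0.0005,"dy":0,"dz":-0.157,"yaw":0,"jaw":0.1},
    {"dx":0.0005,"dy":0,"dz":-0.157,"yaw":0,"jaw":0.1},
    {"dx":0.0005,"dy":0,"dz":-0.157,"yaw":0,"jaw":0.1}
  ]
}}

```text
clock: 3.75
eef_pos: [602.2, 94.0, 75.3]
tool_rot: [3.139, -0.001, 1.014]
force: [1.6, -1.6, 5.8]
width: 10.6
gripper_force: 60.8
```

>>> {"fn": "arm_command", "kwargs": {
  "deltas": [
    {"dx":0,"dy":0,"dz":0,"yaw":-2,"jaw":0.0},
    {"dx":0,"dy":0,"dz":0,"yaw":-6,"jaw":0.0},
    {"dx":0,"dy":0,"dz":0,"yaw":-10,"jaw":0.0},
    {"dx":0,"dy":0,"dz":0,"yaw":-15,"jaw":0.0},
    {"dx":0,"dy":0,"dz":0,"yaw":-20,"jaw":0.0},
    {"dx":0,"dy":0,"dz":0,"yaw":-25,"jaw":0.0},
    {"dx":0,"dy":0,"dz":0,"yaw":-30,"jaw":0.0},
    {"dx":0,"dy":0,"dz":0,"yaw":-35,"jaw":0.0},
    {"dx":0,"dy":0,"dz":0,"yaw":-40,"jaw":0.0},
    {"dx":0,"dy":0,"dz":0,"yaw":-45,"jaw":0.0},
    {"dx":0,"dy":0,"dz":0,"yaw":-50,"jaw":0.0},
    {"dx":0,"dy":0,"dz":0,"yaw":-54,"jaw":0.0},
    {"dx":0,"dy":0,"dz":0,"yaw":-56,"jaw":0.0},
    {"dx":0,"dy":0,"dz":0,"yaw":-57.5,"jaw":0.0},
    {"dx":0,"dy":0,"dz":0,"yaw":-57.5,"jaw":0.0},
    {"dx":0,"dy":0,"dz":0,"yaw":-57.5,"jaw":0.0},
    {"dx":0,"dy":0,"dz":0,"yaw":-57.5,"jaw":0.0}
  ]
}}

```text
clock: 5.45
eef_pos: [602.6, 93.4, 75.3]
tool_rot: [3.141, -0.003, 0.01]
force: [2.4, -2.2, 5.1]
width: 10.7
gripper_force: 60.9
```

```bash
python3 - <<'E'
from h import *
s=read_state(); print(s['clock'],s['eef_pos'],s['tool_rot'],s['torque'],s['force'])
T=np.load('top0.npz');S=np.load('side0.npz')
pt={}
for n,box in(('wrist',(0,0,512,384)),('side',(225,205,280,265)),('top',(220,170,270,215))):
    im,d,K,E=snap(n,n+'1.png')
    H,Sa,V=cv2.split(cv2.cvtColor(im,cv2.COLOR_RGB2HSV)); x0,y0,x1,y1=box; print(n)
    for k,m in(('red',((H<6)|(H>174))&(Sa>130)&(V>80)),('green',(H>45)&(H<85)&(Sa>110)&(V>60))):
        z=np.zeros(m.shape,np.uint8); z[y0:y1,x0:x1]=m[y0:y1,x0:x1]
        N,l,st,c=cv2.connectedComponentsWithStats(z)
        for i in range(1,N):
            if st[i,4]>5: print(' ',k,c[i].round(1),st[i].tolist(),plane(K,E,*c[i],64 if k=='red' else 12).round(1)[:2])
E
```

```text
5.45 [602.64988512  93.41295735  75.25445059] [ 3.14091085 -0.0034431   0.0102951 ] [-0.41909563 -0.34635972  0.02209789] [ 2.42100528 -2.20134517  5.14021274]
wrist
  red [255.  263.9] [242, 214, 27, 102, 2371] [588.3  92.7]
  red [255.2 327.9] [246, 321, 20, 15, 291] [542.6  92.1]
side
  red [233.3 228.7] [231, 223, 6, 12, 59] [588.   72.8]
  red [251.9 235.1] [249, 232, 6, 7, 28] [541.8  94.6]
  green [257.9 249.6] [256, 248, 5, 4, 19] [528.6  90.9]
top
  red [235.6 179.2] [234, 176, 4, 7, 18] [590.3  94.4]
  red [236.  195.1] [234, 193, 5, 5, 18] [543.   93.6]
  green [237.7 202.5] [236, 201, 4, 4, 14] [530.   93.8]
```

View pics/wrist1.png

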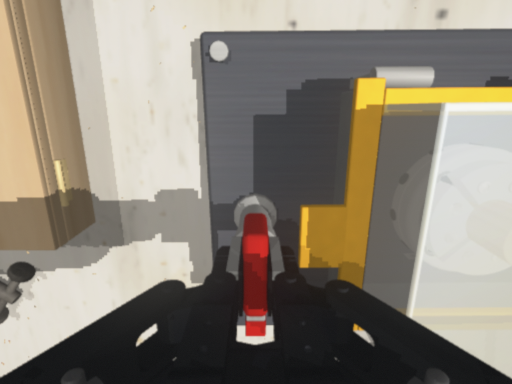

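The catch has turned; the tongue points straight at the image's bottom, at column 255. The plate's left edge runs from (203,40) to (211,280), so I'll compare the tongue direction with it.

```bash
python3 - <<'E'
from h import *
P=camera_params('wrist');K,E=np.array(P['camera_matrix']),np.array(P['extrinsics'])
im=cv2.cvtColor(cv2.imread('pics/wrist1.png'),cv2.COLOR_BGR2GRAY).astype(int)
def edge(rows,lo,hi,z,sgn):
    pts=[]
    for r in rows:
        g=np.convolve(im[r,lo:hi],[1,1,0,-1,-1],'same')[3:-3]*sgn
        pts.append(plane(K,E,lo+3+g.argmax(),r,z)[:2])
    pts=np.array(pts); v=cv2.fitLine(pts.astype(np.float32),cv2.DIST_HUBER,0,.01,.01).ravel(); v=v*np.sign(v[0]); return np.degrees(np.arctan2(v[1],v[0])),v[2:]
print('plate left, deg',edge(range(50,185,5),190,225,12,-1))
hsv=cv2.cvtColor(cv2.imread('pics/wrist1.png'),cv2.COLOR_BGR2HSV)
y=((hsv[...,0]>15)&(hsv[...,0]<32)&(hsv[...,1]>150)).astype(np.uint8)
p=np.array([plane(K,E,330+np.where(y[r,330:])[0].min(),r,57)[:2] for r in range(90,195,5)],np.float32)
v=cv2.fitLine(p,cv2.DIST_HUBER,0,.01,.01).ravel(); print('frame left deg',np.degrees(np.arctan(v[1]/v[0])))
r=((hsv[...,0]<6)|(hsv[...,0]>174))&(hsv[...,1]>130)&(hsv[...,2]>80)
for a,b,z in((235,312,100),(320,336,64)):
    p=[]
    for k in range(a,b,4):
        x=np.where(r[k,225:285])[0]+225
        if len(x): p.append(plane(K,E,x.mean(),k,z)[:2])
    p=np.array(p,np.float32); v=cv2.fitLine(p,cv2.DIST_L2,0,.01,.01).ravel(); print(z,'deg',np.degrees(np.arctan(v[1]/v[0])),p.mean(0))
E
```

```text
plate left, deg (np.float32(-1.4671782), array([663.53766, 132.27896], dtype=float32))
frame left deg 1.0247383
100 deg 0.5031666 [603.97156  92.96136]
64 deg -2.3437514 [542.4907   92.15603]
```

>>> {"fn": "arm_command", "kwargs": {
  "deltas": [
    {"dx":0,"dy":0,"dz":0,"yaw":0,"jaw":0.45},
    {"dx":0,"dy":0,"dz":0,"yaw":0,"jaw":0.45},
    {"dx":0,"dy":0,"dz":0,"yaw":0,"jaw":0.45},
    {"dx":0,"dy":0,"dz":0.005,"yaw":0,"jaw":0.45},
    {"dx":0,"dy":0,"dz":0.02,"yaw":0,"jaw":0.45},
    {"dx":0,"dy":0,"dz":0.045,"yaw":0,"jaw":0.45},
    {"dx":0,"dy":0,"dz":0.075,"yaw":5,"jaw":0.45},
    {"dx":-0.01,"dy":-0.01,"dz":0.1,"yaw":12,"jaw":0.45},
    {"dx":-0.025,"dy":-0.027,"dz":0.12,"yaw":20,"jaw":0.45},
    {"dx":-0.04,"dy":-0.044,"dz":0.12,"yaw":28,"jaw":0.45},
    {"dx":-0.055,"dy":-0.06,"dz":0.12,"yaw":36,"jaw":0.45},
    {"dx":-0.07,"dy":-0.077,"dz":0.12,"yaw":44,"jaw":0.45},
    {"dx":-0.085,"dy":-0.093,"dz":0.12,"yaw":52,"jaw":0.45},
    {"dx":-0.1,"dy":-0.11,"dz":0.12,"yaw":60,"jaw":0.45},
    {"dx":-0.115,"dy":-0.126,"dz":0.12,"yaw":68,"jaw":0.45},
    {"dx":-0.125,"dy":-0.137,"dz":0.12,"yaw":76,"jaw":0.45},
    {"dx":-0.128,"dy":-0.14,"dz":0.12,"yaw":84,"jaw":0.45},
    {"dx":-0.128,"dy":-0.14,"dz":0.12,"yaw":90,"jaw":0.45},
    {"dx":-0.128,"dy":-0.14,"dz":0.12,"yaw":90,"jaw":0.45},
    {"dx":-0.128,"dy":-0.14,"dz":0.12,"yaw":90,"jaw":0.45}
  ]
}}

```text
clock: 7.6
eef_pos: [473.3, -45.9, 195.1]
tool_rot: [3.14, 0.0, 1.579]
force: [0.1, 0.3, -0.0]
width: 38.6
gripper_force: 0.0
```

```bash
python3 - <<'E'
from h import *
s=read_state(); print(s['clock'],s['eef_pos'],s['tool_rot'],s['qpos'].round(2),s['force'])
im,d,K,E=snap('wrist','w2.png'); np.savez('w2.npz',im=im,d=d,K=K,E=E)
S=snap('side','side2.png'); T=snap('top','top2.png')
for p in((472.3,5.7,85),(473.8,-97.6,85)): print(proj(K,E,p))
for n,(im,d,K,E),box in(('side',S,(235,225,275,265)),('top',T,(220,165,260,215))):
    H,Sa,V=cv2.split(cv2.cvtColor(im,cv2.COLOR_RGB2HSV)); x0,y0,x1,y1=box
    m=(((H<6)|(H>174))&(Sa>130)&(V>80)); z=np.zeros(m.shape,np.uint8); z[y0:y1,x0:x1]=m[y0:y1,x0:x1]
    N,l,st,c=cv2.connectedComponentsWithStats(z)
    for i in range(1,N):
        if st[i,4]>5: print(n,c[i].round(1),st[i].tolist(),'z64',plane(K,E,*c[i],64).round(1)[:2],'z100',plane(K,E,*c[i],100).round(1)[:2])
E
```

```text
7.6 [473.32535186 -45.87812286 195.0625973 ] [3.14043353e+00 4.39646600e-04 1.57927866e+00] [ 0.27  0.45 -0.33  2.03  0.22  0.7  -0.19] [ 0.08211862  0.27871425 -0.04980514]
[255.05216088 135.33111371]
[255.67930316 245.99323935]
side [235.3 230.1] [235, 225, 2, 10, 14] z64 [582.9  77.8] z100 [577.7 116.8]
side [251.8 235.3] [249, 232, 6, 7, 30] z64 [542.   95.3] z100 [539.1 133.4]
top [234.9 173.4] [233, 166, 5, 16, 73] z64 [607.7  96.3] z100 [598.5  92.5]
top [236. 195.] [234, 194, 5, 3, 15] z64 [543.4  93.6] z100 [536.6  89.9]
```

View pics/w2.png

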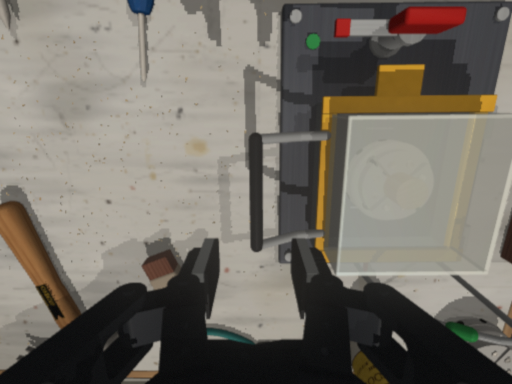

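The bar stands at column 256, from row 133 to 250, midway between the fingers. The catch, with its red tip at (343,27), points towards the dot at (313,41) and is clear of the tab. I'll check the angles and the bar numerically.

```bash
python3 - <<'E'
from h import *
D=np.load('w2.npz');im,K,E=D['im'],D['K'],D['E']
hsv=cv2.cvtColor(im,cv2.COLOR_RGB2HSV);H,Sa,V=cv2.split(hsv)
m=((((H<6)|(H>174))&(Sa>130)&(V>80))).astype(np.uint8); m[70:]=0
n,l,s,c=cv2.connectedComponentsWithStats(m)
for i in range(1,n):
    if s[i,4]>15: print('red',c[i].round(1),s[i].tolist(),plane(K,E,*c[i],64).round(1)[:2])
g=((H>45)&(H<85)&(Sa>110)&(V>60)).astype(np.uint8);g[80:]=0
print('dot',plane(K,E,*cv2.connectedComponentsWithStats(g)[3][1],12))
# grip top face: brightest red
v=np.where(m[:,390:]>0,V[:,390:],0); print('V levels',np.unique(v[v>0]//10*10,return_counts=True))
t=(v>190).astype(np.uint8); t=cv2.morphologyEx(t,cv2.MORPH_OPEN,np.ones((3,3)))
p=np.argwhere(t)[:,::-1]+[390,0]; q=np.array([plane(K,E,*k,100)[:2] for k in p],np.float32); L=cv2.minAreaRect(q); f=cv2.fitLine(q,cv2.DIST_L2,0,.01,.01).ravel(); print('grip top',L,np.degrees(np.arctan(f[1]/f[0])),len(q))
b=((V<50)).astype(np.uint8)
q=[]
for r in range(140,242,4):
    x=np.where(b[r,245:268])[0]+245; q.append(plane(K,E,x.mean(),r,85)[:2]); w=len(x)
q=np.array(q,np.float32);f=cv2.fitLine(q,cv2.DIST_HUBER,0,.01,.01).ravel();print('bar',f,w,q[0],q[-1])
y=((H>15)&(H<32)&(Sa>150)).astype(np.uint8)
q=np.array([plane(K,E,310+np.where(y[r,310:345])[0].min(),r,57)[:2] for r in range(105,255,5) if y[r,310:345].any()],np.float32);f=cv2.fitLine(q,cv2.DIST_HUBER,0,.01,.01).ravel();print('frame front dir',np.degrees(np.arctan2(f[1],f[0])),f)
q=np.array([plane(K,E,c_,85+np.where(y[85:110,c_])[0].min(),57)[:2] for c_ in list(range(335,372,4))+list(range(430,490,4))],np.float32);f=cv2.fitLine(q,cv2.DIST_HUBER,0,.01,.01).ravel();print('frame left dir',np.degrees(np.arctan2(f[1],f[0])))
E
```

```text
red [431.   19.4] [389, 7, 78, 27, 1528] [616.2  98.7]
red [342.4  27. ] [335, 18, 16, 19, 266] [543.9  92.5]
dot [529.00540747  91.99784853  12.        ]
V levels (array([ 80,  90, 100, 110, 120, 130, 140, 150], dtype=uint8), array([ 44, 319, 126, 120,  57,  84, 198, 579]))Traceback (most recent call last):
  File "<stdin>", line 13, in <module>
cv2.error: OpenCV(4.12.0) /io/opencv/modules/imgproc/src/convhull.cpp:143: error: (-215:Assertion failed) total >= 0 && (depth == CV_32F || depth == CV_32S) in function 'convexHull'
```

```bash
python3 - <<'E'
from h import *
D=np.load('w2.npz');im,K,E=D['im'],D['K'],D['E']
hsv=cv2.cvtColor(im,cv2.COLOR_RGB2HSV);H,Sa,V=cv2.split(hsv)
m=((((H<6)|(H>174))&(Sa>130)&(V>80))).astype(np.uint8); m[70:]=0
fl=lambda q:cv2.fitLine(np.array(q,np.float32),cv2.DIST_HUBER,0,.01,.01).ravel()
v=np.where(m[:,380:]>0,V[:,380:],0); t=cv2.morphologyEx((v>135).astype(np.uint8),cv2.MORPH_OPEN,np.ones((3,3)))
q=np.array([plane(K,E,x+380,y,100)[:2] for y,x in np.argwhere(t)],np.float32); f=fl(q); print('grip top',cv2.minAreaRect(q),np.degrees(np.arctan(f[1]/f[0])))
b=(V<50); q=[]
for r in range(140,242,4):
    x=np.where(b[r,245:268])[0]+245; q.append(plane(K,E,x.mean(),r,85)[:2])
print('bar',fl(q),q[0],q[-1],len(x))
y=((H>15)&(H<32)&(Sa>150))
f=fl([plane(K,E,310+np.where(y[r,310:345])[0].min(),r,57)[:2] for r in range(105,255,5) if y[r,310:345].any()]);print('frame front',f)
f=fl([plane(K,E,c,85+np.where(y[85:110,c])[0].min(),57)[:2] for c in list(range(335,372,4))+list(range(430,490,4))]);print('frame left deg',np.degrees(np.arctan(f[1]/f[0])))
E
```

```text
grip top ((600.577392578125, 91.65216064453125), (40.05194091796875, 8.765759468078613), 0.48983895778656006) 0.7466442
bar [ 2.5883839e-02 -9.9966496e-01  4.7346808e+02 -4.3121185e+01] [472.28980005   1.7991512 ] [474.71812914 -91.35257312] 7
frame front [ 2.2089906e-02 -9.9975598e-01  5.3466333e+02 -2.5120960e+01]
frame left deg 0.9584772
```

>>> {"fn": "arm_command", "kwargs": {
  "deltas": [
    {"dx":0,"dy":0,"dz":-0.01,"yaw":0.2,"jaw":0.45},
    {"dx":0,"dy":0,"dz":-0.03,"yaw":0.2,"jaw":0.45},
    {"dx":0,"dy":0,"dz":-0.055,"yaw":0.2,"jaw":0.45},
    {"dx":0,"dy":0,"dz":-0.08,"yaw":0.2,"jaw":0.45},
    {"dx":0,"dy":0,"dz":-0.1,"yaw":0.2,"jaw":0.45},
    {"dx":0,"dy":0,"dz":-0.115,"yaw":0.2,"jaw":0.45},
    {"dx":0,"dy":0,"dz":-0.124,"yaw":0.2,"jaw":0.45},
    {"dx":0,"dy":0,"dz":-0.129,"yaw":0.2,"jaw":0.45},
    {"dx":0,"dy":0,"dz":-0.129,"yaw":0.2,"jaw":0.45},
    {"dx":0,"dy":0,"dz":-0.129,"yaw":0.2,"jaw":0.45},
    {"dx":0,"dy":0,"dz":-0.129,"yaw":0.2,"jaw":0.0},
    {"dx":0,"dy":0,"dz":-0.129,"yaw":0.2,"jaw":0.0},
    {"dx":0,"dy":0,"dz":-0.129,"yaw":0.2,"jaw":0.0},
    {"dx":0,"dy":0,"dz":-0.129,"yaw":0.2,"jaw":0.0},
    {"dx":0,"dy":0,"dz":-0.129,"yaw":0.2,"jaw":0.0}
  ]
}}

```text
clock: 9.25
eef_pos: [474.3, -45.7, 65.7]
tool_rot: [3.139, -0.0, 1.586]
force: [4.2, -0.1, 1.5]
width: 9.8
gripper_force: 58.5
```

>>> {"fn": "arm_command", "kwargs": {
  "deltas": [
    {"dx":0.0005,"dy":0,"dz":0.003,"yaw":0,"jaw":0.0},
    {"dx":0.0015,"dy":0,"dz":0.009,"yaw":0,"jaw":0.0},
    {"dx":0.0039,"dy":0,"dz":0.0191,"yaw":0,"jaw":0.0},
    {"dx":0.0065,"dy":0,"dz":0.0285,"yaw":0,"jaw":0.0},
    {"dx":0.0094,"dy":0,"dz":0.0377,"yaw":0,"jaw":0.0},
    {"dx":0.0129,"dy":0,"dz":0.0469,"yaw":0,"jaw":0.0},
    {"dx":0.0166,"dy":0,"dz":0.0558,"yaw":0,"jaw":0.0},
    {"dx":0.0208,"dy":0,"dz":0.0646,"yaw":0,"jaw":0.0},
    {"dx":0.0253,"dy":0,"dz":0.0732,"yaw":0,"jaw":0.0},
    {"dx":0.0253,"dy":0,"dz":0.0732,"yaw":0,"jaw":0.0},
    {"dx":0.0253,"dy":0,"dz":0.0732,"yaw":0,"jaw":0.0}
  ]
}}

```text
clock: 10.35
eef_pos: [497.8, -45.3, 138.5]
tool_rot: [-3.141, -0.0, 1.586]
force: [2.5, 2.0, -4.3]
width: 9.9
gripper_force: 58.6
```

>>> {"fn": "arm_command", "kwargs": {
  "deltas": [
    {"dx":0.0023,"dy":0,"dz":0.0042,"yaw":0,"jaw":0.0},
    {"dx":0.0048,"dy":0,"dz":0.0085,"yaw":0,"jaw":0.0},
    {"dx":0.0101,"dy":0,"dz":0.0166,"yaw":0,"jaw":0.0},
    {"dx":0.0157,"dy":0,"dz":0.0246,"yaw":0,"jaw":0.0},
    {"dx":0.0217,"dy":0,"dz":0.0322,"yaw":0,"jaw":0.0},
    {"dx":0.028,"dy":0.0005,"dz":0.0397,"yaw":0,"jaw":0.0},
    {"dx":0.0346,"dy":0.0005,"dz":0.0468,"yaw":0,"jaw":0.0},
    {"dx":0.0415,"dy":0.0005,"dz":0.0537,"yaw":0,"jaw":0.0},
    {"dx":0.0488,"dy":0.001,"dz":0.0602,"yaw":0,"jaw":0.0},
    {"dx":0.0562,"dy":0.001,"dz":0.0664,"yaw":0,"jaw":0.0},
    {"dx":0.064,"dy":0.001,"dz":0.0723,"yaw":0,"jaw":0.0},
    {"dx":0.072,"dy":0.001,"dz":0.0778,"yaw":0,"jaw":0.0},
    {"dx":0.0802,"dy":0.001,"dz":0.083,"yaw":0,"jaw":0.0},
    {"dx":0.0886,"dy":0.0015,"dz":0.0878,"yaw":0,"jaw":0.0},
    {"dx":0.0973,"dy":0.0015,"dz":0.0923,"yaw":0,"jaw":0.0},
    {"dx":0.1043,"dy":0.0015,"dz":0.0956,"yaw":0,"jaw":0.0},
    {"dx":0.1043,"dy":0.0015,"dz":0.0956,"yaw":0,"jaw":0.0},
    {"dx":0.1043,"dy":0.0015,"dz":0.0956,"yaw":0,"jaw":0.0}
  ]
}}

```text
clock: 12.15
eef_pos: [600.0, -43.6, 237.2]
tool_rot: [-3.137, 0.0, 1.586]
force: [-12.4, 3.4, 16.6]
width: 9.9
gripper_force: 61.0
```

```bash
python3 - <<'E'
from h import *
s=read_state(); print(s['clock'],s['eef_pos'],s['tool_rot'],s['force'],s['torque'],s['width'])
a=snap('top','top3.png');b=snap('side','side3.png')
for n,(im,d,K,E) in(('top',a),('side',b)): np.savez(n+'3.npz',im=im,d=d,K=K,E=E)
A=cv2.imread('pics/top3.png')[120:225,285:350];B=cv2.imread('pics/side3.png')[105:225,180:300]
A=cv2.resize(A,None,fx=5,fy=5,interpolation=cv2.INTER_CUBIC);B=cv2.resize(B,None,fx=4,fy=4,interpolation=cv2.INTER_CUBIC)
c=np.zeros((530,810,3),np.uint8);c[:A.shape[0],:A.shape[1]]=A;c[:B.shape[0],326:806]=B;cv2.imwrite('pics/c3.png',c[:,:800])
E
```

```text
12.15 [599.95173421 -43.57637526 237.15903702] [-3.13674914e+00  3.28499844e-04  1.58594563e+00] [-12.39279577   3.43675648  16.63466636] [0.73145473 2.8393447  0.1283062 ] 9.904387053032577
```

View pics/c3.png

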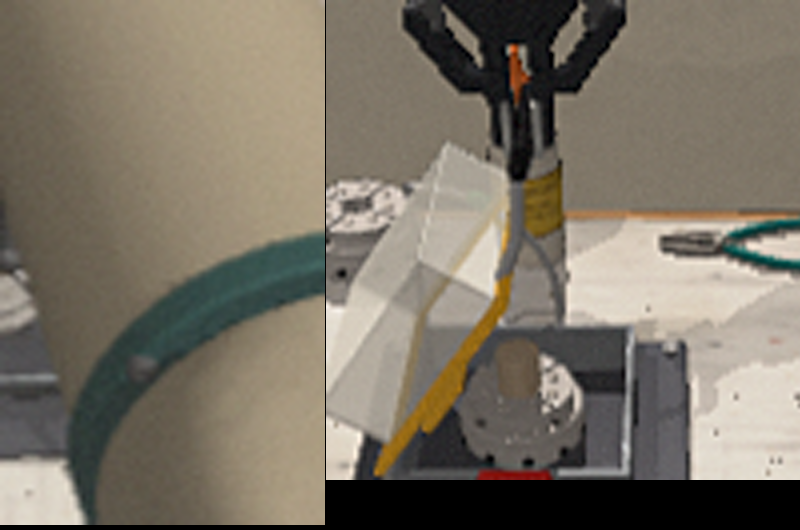

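The side view shows the guard well open, with the bar's end in the pads near crop (517,178) and its frame edge running from (380,470) to (505,280). The arm hides the top view. The 20 N force is mostly radial, so I'll relieve it by moving outward, then measure the angle.

>>> {"fn": "arm_command", "kwargs": {
  "deltas": [
    {"dx":-0.0005,"dy":0,"dz":0.001,"yaw":0,"jaw":0.0},
    {"dx":-0.001,"dy":-0.0003,"dz":0.002,"yaw":0,"jaw":0.0},
    {"dx":-0.0015,"dy":-0.0005,"dz":0.0035,"yaw":0,"jaw":0.0},
    {"dx":-0.0015,"dy":-0.0005,"dz":0.0035,"yaw":0,"jaw":0.0},
    {"dx":-0.0015,"dy":-0.0005,"dz":0.0035,"yaw":0,"jaw":0.0}
  ]
}}

```text
clock: 12.75
eef_pos: [599.9, -43.6, 237.4]
tool_rot: [-3.139, -0.001, 1.586]
force: [-1.8, 4.8, -5.3]
width: 9.6
gripper_force: 59.2
```

```bash
cat > m.py <<'E'
from h import *
s=read_state(); print(s['clock'],s['eef_pos'].round(1),s['tool_rot'].round(3),s['force'].round(1),s['torque'].round(2),round(s['width'],1))
import sys; t=sys.argv[1]
for n in('wrist','side'):
    im,d,K,E=snap(n,n+t+'.png'); np.savez(n+t+'.npz',im=im,d=d,K=K,E=E)
    H,Sa,V=cv2.split(cv2.cvtColor(im,cv2.COLOR_RGB2HSV))
    for k,m in(('red',((H<6)|(H>174))&(Sa>110)&(V>60)),('green',(H>40)&(H<88)&(Sa>90)&(V>50))):
        N,l,st,c=cv2.connectedComponentsWithStats(m.astype(np.uint8))
        for i in range(1,N):
            if st[i,4]>4 and not(n=='side' and (c[i][0]>310 or c[i][1]<100)): print(n,k,c[i].round(1),st[i].tolist())
E
python3 m.py 4
```

```text
12.75 [599.9 -43.6 237.4] [-3.139e+00 -1.000e-03  1.586e+00] [-1.8  4.8 -5.3] [0.96 0.75 0.13] 9.6
wrist red [260.   34.3] [235, 24, 51, 22, 1071]
wrist red [200.4  39.6] [194, 32, 13, 17, 192]
wrist green [195.   51.1] [190, 44, 12, 14, 111]
wrist green [138.2 343.4] [137, 342, 3, 3, 5]
side red [226.9 228.3] [218, 222, 19, 13, 233]
side red [251.4 234.9] [249, 232, 6, 7, 37]
side green [282.8 167. ] [281, 166, 4, 3, 5]
side green [286.8 169. ] [286, 168, 3, 3, 6]
side green [297.4 170.2] [296, 170, 4, 2, 5]
side green [258.  249.5] [256, 248, 5, 4, 20]
```

```bash
python3 - <<'E'
import cv2,numpy as np
a=cv2.imread('pics/wrist4.png')
b=cv2.resize(cv2.imread('pics/side4.png')[120:240,175:295],(384,384),interpolation=cv2.INTER_CUBIC)
c=np.hstack([a,b]); cv2.imwrite('pics/c4.png',cv2.resize(c,(800,343)))
E
```

```text
(no output)
```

View pics/c4.png

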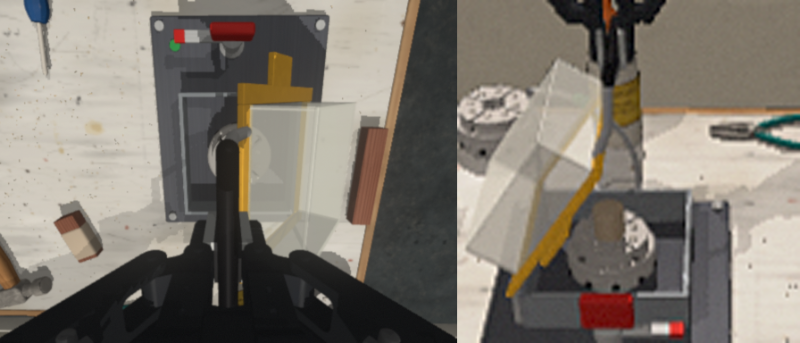

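Left, the wrist view shows the bar held between the fingers, the catch still pointing at the dot, and the guard tilted back. Right, the side view shows the frame's left edge from (512,290) to (603,155). I'll compute the opening angle from that edge and from the bar end, comparing the shut and open side views in the guard's left plane.

```bash
cat > ang.py <<'E'
from h import *
import sys
def vplane(K,E,u,v,y0):  # plane through station frame: y = y0 at x=600, yaw 0.9deg
    o,d=ray(K,E,u,v); n=np.array([-np.sin(np.radians(.9)),np.cos(np.radians(.9)),0]); p0=np.array([612.,y0,0])
    return o+d*(n@(p0-o))/(n@d)
D=np.load('w2.npz');H,S,V=cv2.split(cv2.cvtColor(D['im'],cv2.COLOR_RGB2HSV));y=((H>15)&(H<32)&(S>150))
q=np.array([plane(D['K'],D['E'],c,85+np.where(y[85:110,c])[0].min(),57) for c in list(range(335,372,4))+list(range(430,490,4))]);yL=np.median(q[:,1]); print('yL',yL.round(1))
def mask(f,box):
    D=np.load(f);H,S,V=cv2.split(cv2.cvtColor(D['im'],cv2.COLOR_RGB2HSV));m=((H>15)&(H<32)&(S>150)&(V>60)); z=np.zeros_like(m);x0,y0,x1,y1=box;z[y0:y1,x0:x1]=m[y0:y1,x0:x1];return z,D
res=[]
z,D=mask('side0.npz',(190,210,262,230))
pts=[(c,np.where(z[:,c])[0].max()) for c in range(198,256) if z[:,c].any()]
z2,D2=mask('side%s.npz'%sys.argv[1],(180,140,222,232))
pts2=[(np.where(z2[r])[0].max(),r) for r in range(150,232) if z2[r].sum()>1]
for nm,P,DD in(('shut',pts,D),('open',pts2,D2)):
    q=np.array([vplane(DD['K'],DD['E'],a,b,yL) for a,b in P]); X=q[:,[0,2]]
    # robust line: iterative trim (tab out)
    k=np.ones(len(X),bool)
    for _ in range(8):
        f=cv2.fitLine(X[k].astype(np.float32),cv2.DIST_WELSCH,0,.01,.01).ravel(); r=(X-f[2:])@np.array([-f[1],f[0]]); k=abs(r)<2.5
    print(nm,len(X),k.sum(),'deg',np.degrees(np.arctan(f[1]/f[0])).round(2),X[k][0].round(1),X[k][-1].round(1))
    if nm=='open': print(np.c_[np.array(P),X.round(0),r.round(1)][::5].tolist())
E
python3 ang.py 4
```

```text
yL 40.4
shut 51 37 deg -0.14 [680.7  53. ] [537.1  53.3]
open 41 24 deg -56.01 [613.8 171.2] [690.8  53. ]
[[221.0, 183.0, 613.0, 177.0, 4.5], [220.0, 188.0, 617.0, 163.0, -0.7], [216.0, 193.0, 627.0, 148.0, -0.1], [214.0, 198.0, 633.0, 133.0, -3.5], [212.0, 203.0, 640.0, 117.0, -7.0], [209.0, 208.0, 648.0, 102.0, -8.5], [201.0, 213.0, 670.0, 86.0, 0.3], [197.0, 218.0, 681.0, 70.0, 0.9], [194.0, 223.0, 691.0, 53.0, -0.5]]
```

>>> {"fn": "arm_command", "kwargs": {
  "deltas": [
    {"dx":0.002,"dy":0.0002,"dz":0.0008,"yaw":0,"jaw":0.0},
    {"dx":0.005,"dy":0.0005,"dz":0.0019,"yaw":0,"jaw":0.0},
    {"dx":0.008,"dy":0.0008,"dz":0.003,"yaw":0,"jaw":0.0},
    {"dx":0.0105,"dy":0.001,"dz":0.0039,"yaw":0,"jaw":0.0},
    {"dx":0.0117,"dy":0.001,"dz":0.0043,"yaw":0,"jaw":0.0},
    {"dx":0.0117,"dy":0.001,"dz":0.0043,"yaw":0,"jaw":0.0},
    {"dx":0.0117,"dy":0.001,"dz":0.0043,"yaw":0,"jaw":0.0},
    {"dx":0.0117,"dy":0.001,"dz":0.0043,"yaw":0,"jaw":0.0}
  ]
}}

```text
clock: 13.65
eef_pos: [611.8, -43.5, 243.0]
tool_rot: [-3.14, -0.0, 1.585]
force: [-4.4, 4.1, 2.4]
width: 9.7
gripper_force: 59.2
```

```bash
python3 m.py 5 | grep -v green; python3 ang.py 5; python3 - <<'E'
from h import *
D=np.load('wrist5.npz');im,K,E=D['im'],D['K'],D['E'];T=np.load('side5.npz')
print('collar in side px expected',proj(T['K'],T['E'],(644.9,-148.7,136.3)),'wrist',proj(K,E,(644.9,-148.7,136.3)))
# pin position when guard at 60: it would coincide with collar; top view check
im,d,K,E=snap('top','top5.png'); print('top collar px',proj(K,E,(644.9,-148.7,136.3)),im[151,322],im[150,322])
A=cv2.imread('pics/top5.png')[110:250,200:350]; B=cv2.imread('pics/side5.png')[100:240,170:310]
cv2.imwrite('pics/c5.png',cv2.resize(np.hstack([A,B]),(800,386),interpolation=cv2.INTER_CUBIC))
E
```

```text
13.65 [611.8 -43.5 243. ] [-3.14  -0.     1.585] [-4.4  4.1  2.4] [ 0.68  1.06 -0.04] 9.7
wrist red [246.6  35.8] [222, 26, 50, 21, 998]
wrist red [188.7  40.5] [183, 33, 13, 16, 182]
side red [226.9 228.4] [218, 222, 19, 13, 231]
side red [251.4 234.9] [249, 232, 6, 7, 37]
yL 40.4
shut 51 37 deg -0.14 [680.7  53. ] [537.1  53.3]
open 51 31 deg -59.45 [612.3 191.1] [690.8  53. ]
[[221.0, 173.0, 611.0, 205.0, 8.1], [221.0, 178.0, 612.0, 191.0, 2.0], [219.0, 183.0, 618.0, 177.0, -0.3], [216.0, 188.0, 626.0, 163.0, -0.6], [213.0, 193.0, 635.0, 148.0, -0.9], [211.0, 198.0, 641.0, 133.0, -3.3], [209.0, 203.0, 647.0, 117.0, -5.7], [206.0, 208.0, 656.0, 102.0, -6.0], [200.0, 213.0, 672.0, 86.0, 0.0], [197.0, 218.0, 681.0, 70.0, -0.3], [194.0, 223.0, 691.0, 53.0, -0.6]]
collar in side px expected [218.39293442 154.93357158] wrist [287.70932905 296.8950108 ]
top collar px [321.98365205 151.00201377] [149 136 113] [151 138 118]
```

View pics/c5.png

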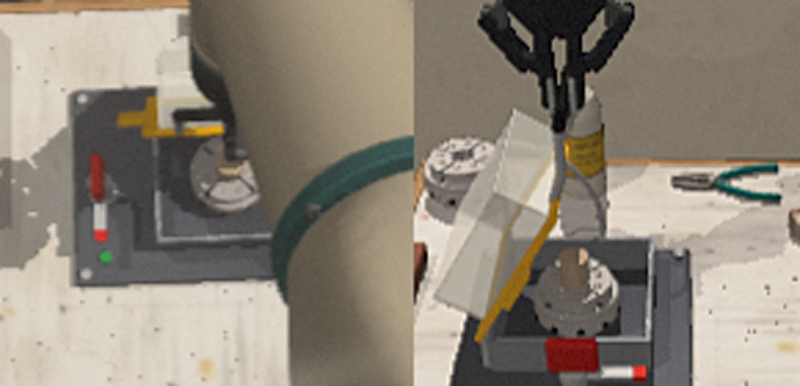

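The side view shows the guard open, its edge measuring 59.5°. The top view, at left, shows the tongue pointing at the dot and the bar's left end near (177,116). I'll triangulate that end as one last check. I'll also let the arm settle for a moment to see that it holds still.

>>> {"fn": "arm_command", "kwargs": {
  "deltas": [
    {"dx":0,"dy":0.0005,"dz":0,"yaw":0,"jaw":0.0},
    {"dx":0,"dy":0.0005,"dz":0,"yaw":0,"jaw":0.0},
    {"dx":0,"dy":0.0005,"dz":0,"yaw":0,"jaw":0.0},
    {"dx":0,"dy":0.0005,"dz":0,"yaw":0,"jaw":0.0},
    {"dx":0,"dy":0.0005,"dz":0,"yaw":0,"jaw":0.0}
  ]
}}

```text
clock: 14.3
eef_pos: [611.9, -43.5, 243.0]
tool_rot: [-3.14, 0.001, 1.585]
force: [-3.9, 3.2, 3.1]
width: 10.0
gripper_force: 59.2
```

```bash
python3 m.py 6 | head -1; python3 ang.py 6 | grep open; python3 - <<'E'
from h import *
P={n:camera_params(n) for n in('top','side')}
r=lambda n,u,v: ray(np.array(P[n]['camera_matrix']),np.array(P[n]['extrinsics']),u,v)
p,e=two(r('top',200+177/2.759-.4,110+116/2.757-.4),r('side',20+557/2.759-.4,100+130/2.757-.4)); a=np.array([472.3,5.7,84.8])
c=np.hypot(*(p-a)[[0,2]]); print(p.round(1),e.round(1),'chord angle',np.degrees(2*np.arcsin(c/446)).round(1),'by hinge',np.degrees(np.arctan2(p[2]-50,692.7-p[0])).round(1)-9.04)
E
```

```text
14.3 [611.9 -43.5 243. ] [-3.140e+00  1.000e-03  1.585e+00] [-3.9  3.2  3.1] [0.52 1.27 0.04] 10.0
open 51 31 deg -59.39 [612.3 191.1] [690.8  53. ]
[610.2   7.3 254.5] 0.1 chord angle 58.7 by hinge 58.96
```

>>> {"fn": "arm_command", "kwargs": {
  "deltas": [
    {"dx":0.001,"dy":0,"dz":0.0004,"yaw":0,"jaw":0.0},
    {"dx":0.002,"dy":0,"dz":0.0008,"yaw":0,"jaw":0.0},
    {"dx":0.002,"dy":0,"dz":0.0008,"yaw":0,"jaw":0.0},
    {"dx":0.002,"dy":0,"dz":0.0008,"yaw":0,"jaw":0.0},
    {"dx":0.002,"dy":0,"dz":0.0008,"yaw":0,"jaw":0.0},
    {"dx":0.002,"dy":0,"dz":0.0008,"yaw":0,"jaw":0.0}
  ]
}}

```text
clock: 15.0
eef_pos: [613.7, -43.5, 243.7]
tool_rot: [-3.139, 0.0, 1.585]
force: [-5.2, 2.6, 3.5]
width: 9.7
gripper_force: 59.3
```

```bash
python3 m.py 7 | head -1; python3 ang.py 7 | grep open; python3 -c "from cell import finish_job; print(finish_job())"
```

```text
15.0 [613.7 -43.5 243.7] [-3.139  0.     1.585] [-5.2  2.6  3.5] [ 0.53  1.26 -0.  ] 9.7
open 52 32 deg -60.04 [612.1 193.9] [690.8  53. ]
the job is handed in; nothing more can be done
None
```

The catch now points at the green dot, to within about 1° as measured. The gripper is holding the guard still at about 60° open, by side-view angle (I couldn't see the pin at the collar), and the job was handed in at about 15 s.

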